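# Hold the spring clamp open over job card and slip

## Task

Squeeze the larger of the two spring clamps off the rim of the aluminium parts tray and bring it to the job card standing in its wooden stand. Hold it wide open astride the top edges of the card and the narrow paper slip against it, centred on the slip and square to the card, jaws well down on both sides but touching neither, so the slip can be straightened before the clamp bites. Finish while holding it squeezed open there, never letting it bite or push the card or slip; leave everything else where it is.

Things in the scene. Friction and masses are not known exactly. Their poses are not given: they have to be found in the camera images.
- clamp: The larger spring clamp: steel, black handles, 24 mm wide, 94 mm tall, 50-105 g. Starts handles up, biting the tray rim, pin 6 mm above the rim, 80 mm or more along it from the small clamp (either order). Origin mid hinge pin; z up to the handles, y along pin and rim, x across the jaws: the way the handles are squeezed. Jaw tips 42 mm below the pin; coil round the pin 6 mm in radius.
- clamp_grip (a point): point midway between the two handles, 42 mm above the pin; axes as the clamp's. Handles end 52 mm above the pin, splayed: biting the rim they are 51 mm over their outsides here (58 at the ends); fully squeezed they are upright, 22 mm over their outsides. Squeezing takes 6 N per handle at first, 11 N fully open; they stop by themselves, so squeezing to the stop is safe.
- clamp_jaw_a (a joint): opening angle of one arm, rad; the other arm always opens equally. 0: jaws shut; 0.04: biting on the tray rim; 0.36: fully squeezed, jaw tips 29 mm apart (20 mm at the top of the jaw pads, 28 mm below the pin)
- clamp_tip_a (a point): lower inner edge of the rubber pad of the jaw on the clamp's +x side, 42 mm below the pin, at the middle of the clamp's width
- clamp_tip_b (a point): the same on the clamp's -x side
- tray: fixed aluminium parts tray, open on top, 180 (x) x 260 (y) x 65 mm high, wall 3 mm; origin under its centre; z up. The clamps sit on the rim of its -x long side, whose mid-thickness lies 88.5 mm from the origin. Tray and card stand may have changed sides
- card_stand: fixed wooden stand, 72 (x) x 230 (y) x 32 mm high, with a stiff grey printed card upright in its slot: card 210 mm wide along y, 3 mm thick, faces to +x and -x, top edge level and 160 mm above the bench. Origin under the middle of the card; y along the card, x its normal, z up
- slip: fixed paper slip, 60 mm wide along y, 1.5 mm thick, upright against the card's +x face (the side away from the robot), its top edge 164 mm above the bench, 4 mm above the card's; its place along the card varies. Axes as for the stand; origin at bench level below the slip
- slip_top (a point): middle of the slip's top edge, midway through card and slip taken together (4.5 mm), 164 mm above the bench; axes as for the stand: x normal to the card, y along its edge, z up
- small_clamp: the smaller spring clamp on the tray's rim, same build as the large one but 65 mm tall, 16 mm wide; a bystander. Origin on its hinge pin
- bearing_cap_a: aluminium camshaft bearing cap, 56 x 18 x 25 mm, lying in the tray; a bystander. Origin under its centre
- bearing_cap_b: second such bearing cap in the tray; a bystander
- rocker: steel rocker arm, 60 mm long, lying in the tray; a bystander. Origin under its centre
- valve_spring: steel coil spring, 31 mm across, 46 mm tall, standing on the bench between tray and card; a bystander. Origin under its centre
- socket: steel deep socket, 24 mm across, 50 mm tall, standing on the bench between tray and card; a bystander. Origin under its centre
- engine_valve: poppet valve standing on its 33 mm head, stem up, 100 mm tall; a bystander. Origin under its centre
- ratchet: short ratchet wrench, 120 mm long, 25 mm high, lying on the bench farther from the robot, before the cylinder head; a bystander. Origin under its middle
Not all that is in view belongs to the job. Leave any blue or yellow look-alike of the card_stand alone.

How it is judged:
By the outcome, as a careful person would: the job done as asked, in the order asked, and still so for the second after the job is handed in, while the arm keeps its last pose, push and grip.
It also fails if it takes over 38 s, if anything falls off the work surface, if the arm or the gripper's body presses on something with over 40 N, if the wrist force passes 120 N, or if a joint passes its speed limit or range.

## Robot

A 6-joint arm with a two-finger parallel gripper is mounted at the origin on the work surface. World frame = base frame: x ahead of the robot, y to its left, z up, the work surface at z = 0. Lengths are in m, angles in rad, forces in N, time in s.
With the tool pointing down it reaches from about 0.3 to 0.825 m from the base axis. Payload 5.4 kg.
Tool frame: the origin (TCP) lies at the very end of the fingers, on their centre line; the grasp point (between the pads) lies 19 mm behind it; z points along the fingers, x is the direction in which the jaws open and shut, and the axes are right-handed (so a half turn about z gives the same grasp; the last joint's range is limited). The gripper opens to 92 mm and grips with 3 to 60 N. Pads are 20 mm wide; open, the fingers measure 128 mm over their backs; the gripper's body (75 mm by 189 mm) begins 69 mm behind the grasp point.
Start: joints at [1.069, 0.158, 1.597, -0, 1.386, -0.21], TCP at [0.165, 0.551, 0.215] pointing down, gripper open.
Joint ranges: [-2.91, 2.91], [-0.94, 2.29], [0.18, 2.7], [-1.29, 4.43], [0.17, 2.64], [-3, 3]. Speed limits (rad/s): [2.57, 2.57, 3.14, 3.14, 3.14, 3.14].

## Interface

Orientations are given as a rotation vector (axis times angle).
In Python, from workcell import bot gives the robot as it stands. Calls block until the motion is done:
- bot.goto(position, orientation): joint-space move of the TCP to a pose.
- bot.line_to(position, rot=None, max_speed=0.15): straight line of the TCP; rot=None keeps the orientation; max_speed is the mean speed in m/s.
- bot.set_joints(angles): joint-space move.
- bot.set_gripper(opening, newtons=None): opening from 0.0 (shut) to 1.0 (fully open); newtons is the grip in N (None keeps the last); returns when the fingers have stopped.
- bot.hold(seconds).
- bot.inverse_kinematics(position, orientation): joint angles nearest the present ones, or None.
- bot.read_camera(name): name is "scene" or "top" or "wrist"; returns a dict with "pixels" (420x560x3 uint8, blue, green, red), "fx", "fy", "cx", "cy" (pixels), "k1" (the pictures are not rectified: a ray, as slopes to the right and down, at radius r is drawn at 1 + k1 r^2 times it, then the intrinsics apply), "R" (3x3) and "t" (3): a world point X has camera coordinates R X + t. Camera axes: x right, y down, z forward; pixel columns grow to the right and rows downward; lengths in m; the calibration is good to about 2 mm. A picture is of the moment at which its call begins. There is no depth.
A pose or a line that the arm cannot do raises bot.MotionError and nothing moves.
- bot.job_done(): hands the job in, once; it reports no verdict.
Readings, each from a call of its own:
- bot.current_clock(): time.
- bot.current_joints(): joint angles.
- bot.current_joint_vel(): joint speeds.
- bot.current_effort(): joint torques, N m.
- bot.current_ee_pos(): TCP position.
- bot.current_tool_rot(): TCP orientation.
- bot.current_contact_force(): force on the tool from outside, world axes, zero at the start.
- bot.current_ft_torque(): the same for the moment, N m.
- bot.current_opening(): opening from 0.0 (shut) to 1.0 (fully open).
Only numpy, scipy, OpenCV 4.12 (cv2) and the standard library are available. Lean on these libraries where they do the work, as an engineer would, in place of code of your own. Each camera call takes 0.05 s, during which the arm holds its last target.

## Working session

There is one attempt and no reset: what is moved stays moved. The work goes in short steps, each a Python script; the robot and the scene stay as the last script left them, time stands still between calls to the robot, and variables do not carry over. Pictures are saved under pics/ and viewed, and the job is handed in when it is done.

```bash
ls; mkdir -p pics; python3 - <<'E'
from workcell import bot
import cv2,pickle
for n in ("scene","top","wrist"):
    c=bot.read_camera(n); pickle.dump(c,open(f"pics/{n}0.pkl","wb"))
    cv2.imwrite(f"pics/{n}0.png",c["pixels"])
    print(n,c["fx"],c["cx"],c["cy"],c["k1"],(-c["R"].T@c["t"]).round(3),c["R"].round(3).tolist())
print(bot.current_clock(),bot.current_tool_rot(),bot.current_ee_pos())
E
```

```text
pics
scene 439.83498553323903 274.8843411438128 211.76407738306787 -0.02691018199248223 [ 1.225 -0.109  1.03 ] [[0.058, 0.998, -0.016], [0.769, -0.055, -0.637], [-0.637, 0.024, -0.771]]
top 504.04311796755525 280.517243459233 212.6990706743207 -0.16099263266935143 [ 0.24  -0.073  1.422] [[0.007, -1.0, -0.008], [-0.982, -0.005, -0.191], [0.191, 0.009, -0.982]]
wrist 367.6155003460125 281.26671920741296 210.9035333844158 -0.023047814911380943 [0.085 0.575 0.384] [[0.288, 0.958, -0.003], [0.915, -0.274, 0.296], [0.283, -0.088, -0.955]]
0.15 [ 2.52026889e+00  1.87459225e+00 -2.06949422e-03] [0.16518472 0.55025977 0.21386164]
```

View pics/scene0.png

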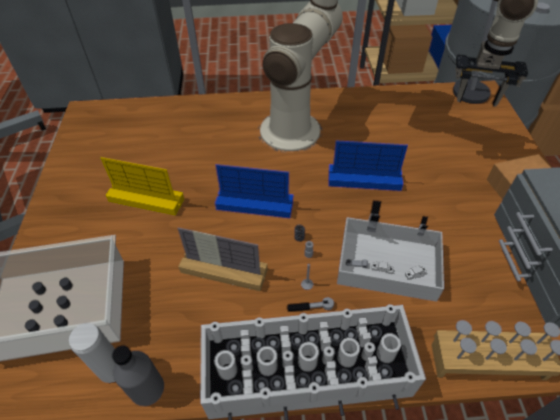

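View pics/top0.png

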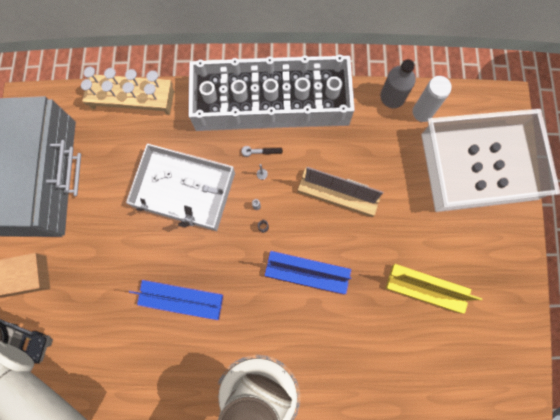

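View pics/wrist0.png

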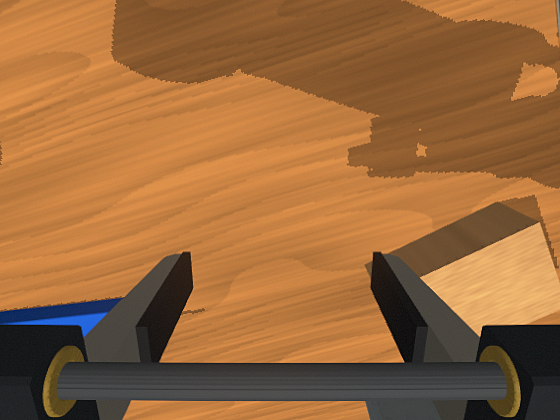

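```bash
python3 - <<'E'
import cv2
s=cv2.imread("pics/scene0.png");t=cv2.imread("pics/top0.png")
def sv(n,im,x0,y0,x1,y1,k): cv2.imwrite(f"pics/{n}.png",cv2.resize(im[y0:y1,x0:x1],None,fx=k,fy=k,interpolation=cv2.INTER_CUBIC))
sv("s_clamps",s,335,190,455,300,6.6-1.6)
sv("t_clamps",t,120,140,240,235,6)
sv("s_card",s,170,220,280,295,7)
sv("t_card",t,290,160,390,220,8)
E
```

```text
(no output)
```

View pics/s_clamps.png

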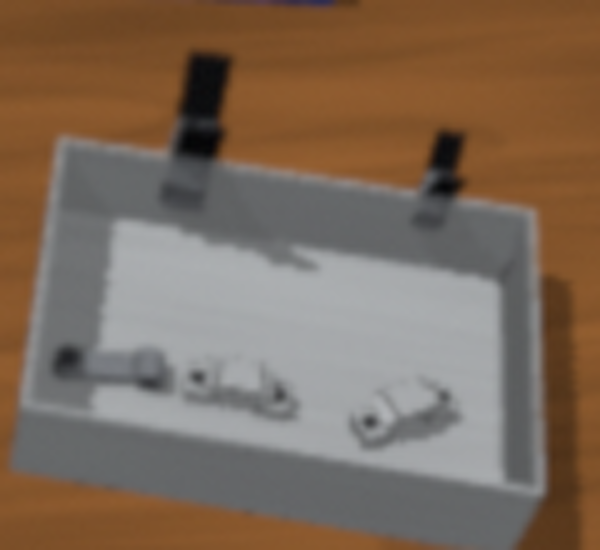

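View pics/t_clamps.png

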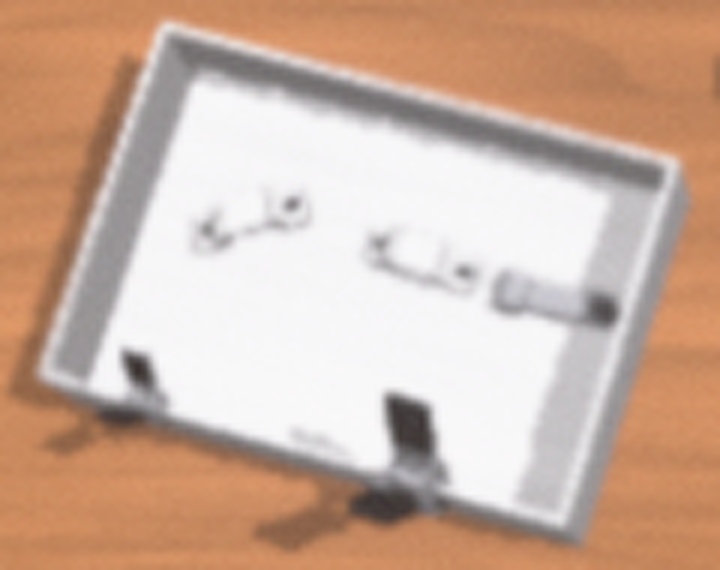

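View pics/s_card.png

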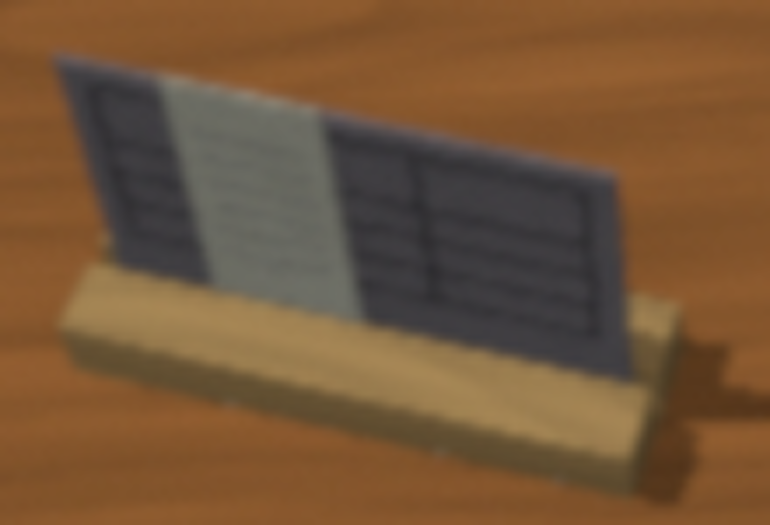

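View pics/t_card.png

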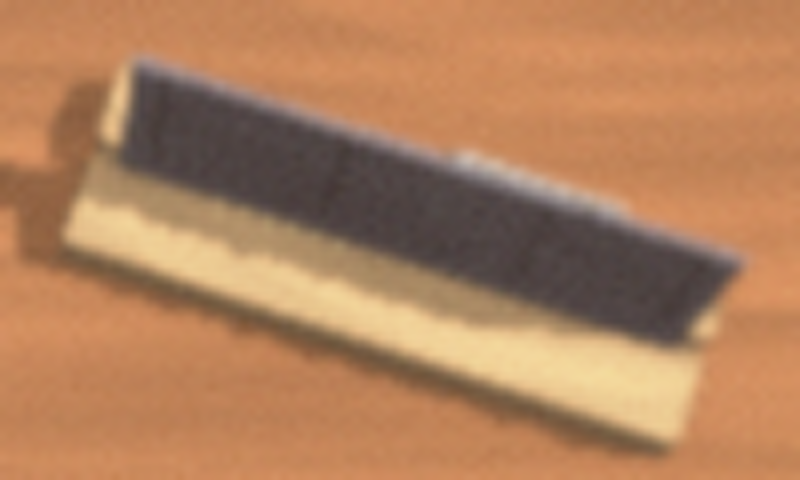

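```bash
cat > h.py <<'E'
import numpy as np,pickle,cv2
from scipy.optimize import least_squares
from scipy.spatial.transform import Rotation as Ro
def proj(c,X):
    X=np.atleast_2d(X).astype(float)
    K=np.array([[c["fx"],0,c["cx"]],[0,c["fy"],c["cy"]],[0,0,1.]])
    p,_=cv2.projectPoints(X.reshape(-1,1,3),cv2.Rodrigues(np.asarray(c["R"],float))[0],np.asarray(c["t"],float),K,np.array([c["k1"],0,0,0,0.]))
    return p.reshape(-1,2)
def pix2w(c,uv,z):
    K=np.array([[c["fx"],0,c["cx"]],[0,c["fy"],c["cy"]],[0,0,1.]])
    n=cv2.undistortPoints(np.array(uv,float).reshape(-1,1,2),K,np.array([c["k1"],0,0,0,0.])).reshape(-1,2)
    d=np.c_[n,np.ones(len(n))]@c["R"]; o=-c["R"].T@c["t"]
    return o+d*((z-o[2])/d[:,2])[:,None]
def crop(xy,off,k): return (np.array(xy,float)+.5)/k-.5+np.array(off)
def R2(a): return np.array([[np.cos(a),-np.sin(a)],[np.sin(a),np.cos(a)]])
def place(p,L): # p x,y,yaw ; L nx3
    L=np.atleast_2d(L).astype(float); return np.c_[L[:,:2]@R2(p[2]).T+p[:2],L[:,2]]
def load(n): return pickle.load(open(f"pics/{n}.pkl","rb"))
def fit(p0,obs):
    f=lambda p:np.concatenate([(proj(c,place(p,L))-uv).ravel() for c,L,uv in obs])
    r=least_squares(f,p0); return r.x,r.fun.reshape(-1,2)
E
python3 - <<'E'
from h import *
s=load("scene0");t=load("top0")
S=crop([(60,138),(537,210),(22,407),(545,490)],(335,190),5)
T=crop([(165,22),(683,160),(42,378),(575,530)],(120,140),6)
h=.065;x=.09;y=.13
LS=[(-x,-y,h),(-x,y,h),(x,-y,h),(x,y,h)]
LT=[(x,y,h),(x,-y,h),(-x,y,h),(-x,-y,h)]
print(pix2w(s,S,h).round(3).tolist(),pix2w(t,T,h).round(3).tolist())
p,r=fit([.5,.2,.1],[(s,LS,S),(t,LT,T)]);print("tray",p,r.round(1).tolist())
for a in ((s,LS,S),(t,LT,T)): print(fit(p,[a])[0])
# clamp: point on rim
c=crop([(183,200),(430,222)],(335,190),5); w=pix2w(s,c,.04);print(((w[:,:2]-p[:2])@R2(p[2])).round(3))
c=crop([(400,490),(145,400)],(120,140),6); w=pix2w(t,c,.071);print(((w[:,:2]-p[:2])@R2(p[2])).round(3))
# card: scene crop scale7 off(170,220)
S=crop([(57,58),(617,178)],(170,220),7); T=crop([(742,262),(135,62)],(290,160),8)
print(pix2w(s,S,.16).round(3).tolist(),pix2w(t,T,.16).round(3).tolist())
L=[(0,-.105,.16),(0,.105,.16)]
p,r=fit([.4,-.1,-.2],[(s,L,S),(t,L,T)]);print("card",p,r.round(1).tolist())
for a in ((s,L,S),(t,L,T)): print(fit(p,[a])[0])
S=crop([(160,76),(326,112)],(170,220),7); T=crop([(630,207),(452,153)],(290,160),8)
for c,u in ((s,S),(t,T)): w=pix2w(c,u,.164);print(((w[:,:2]-p[:2])@R2(p[2])).round(4).tolist())
E
```

```text
[[0.462, 0.121, 0.065], [0.531, 0.373, 0.065], [0.636, 0.074, 0.065], [0.702, 0.325, 0.065]] [[0.705, 0.324, 0.065], [0.636, 0.072, 0.065], [0.53, 0.371, 0.065], [0.46, 0.117, 0.065]]
tray [ 0.58297341  0.22230066 -0.26528988] [[-0.3, -0.1], [-0.8, -0.2], [-0.1, -0.1], [-0.3, 0.6], [-0.2, 0.3], [-0.3, 0.0], [0.0, 0.1], [-1.1, -0.6]]
[ 0.58288889  0.22330758 -0.26559088]
[ 0.58278053  0.22115722 -0.26503494]
[[-0.079 -0.056]
 [-0.09   0.08 ]]
[[-0.095 -0.051]
 [-0.087  0.077]]
[[0.541, -0.328, 0.16], [0.608, -0.129, 0.16]] [[0.541, -0.324, 0.16], [0.606, -0.128, 0.16]]
card [ 0.57387545 -0.22743538 -0.3222836 ] [[0.3, -0.2], [0.5, -0.2], [1.0, -0.0], [-0.1, -0.4]]
[ 0.57446737 -0.22849272 -0.32333026]
[ 0.57329715 -0.22619032 -0.32186885]
[[0.0019, -0.0647], [0.0021, -0.0021]]
[[0.0036, -0.0623], [0.002, -0.0023]]
```

Two clamps are on the tray rim. The one at scene (375,215) / top (187,220) is clearly longer and wider than the one at scene (423,222) / top (144,206), so it is the large clamp. The only wooden stand is at scene (222,258). The others are blue or yellow, so they are look-alikes. Next I'll hover over the large clamp to confirm this and refine the position.

```bash
cat >> h.py <<'E'
def rv(a): return Ro.from_matrix([[np.cos(a),np.sin(a),0],[np.sin(a),-np.cos(a),0],[0,0,-1]]).as_rotvec()
TR=np.array([.5830,.2223,-.2653]); CARD=np.array([.5739,-.2274,-.3225])
E
python3 - <<'E'
from workcell import bot
from h import *
g=place(TR,[(-.0885,-.052,.0)])[0];print(g)
for a in (TR[2],TR[2]+np.pi):print(bot.inverse_kinematics([g[0],g[1],.18],rv(a)))
for a in (CARD[2],):
  d=place(CARD,[(0.001,-.033,0)])[0];print(d,bot.inverse_kinematics([d[0],d[1],.26],rv(a)))
bot.goto([g[0],g[1],.18],rv(TR[2]))
bot.hold(.3)
c=bot.read_camera("wrist");pickle.dump(c,open("pics/w1.pkl","wb"));cv2.imwrite("pics/w1.png",c["pixels"])
print(bot.current_clock(),bot.current_ee_pos(),bot.current_contact_force())
E
```

```text
[0.48396193 0.19532387 0.        ]
[ 1.51788466e-01  4.96725557e-02  1.78435910e+00 -4.44089210e-16
  1.30756100e+00  4.17088466e-01]
[ 1.51788466e-01  4.96725557e-02  1.78435910e+00 -4.44089210e-16
  1.30756100e+00 -2.72450419e+00]
[ 0.56438947 -0.25901566  0.        ] [-0.62455588  0.25092035  1.40083532  0.          1.48983698 -0.30205588]
2.2417 [0.48382664 0.19566482 0.17997762] [-0.03612626  0.5847897   0.373237  ]
```

View pics/w1.png

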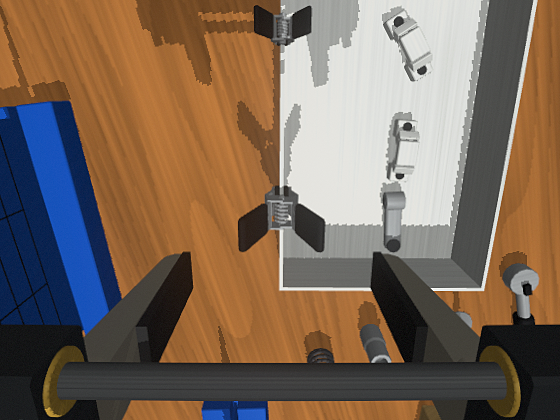

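```bash
python3 - <<'E'
from h import *
c=load("w1");im=c["pixels"][150:300,190:390]
cv2.imwrite("pics/w1c.png",cv2.resize(im,None,fx=4,fy=4,interpolation=cv2.INTER_CUBIC))
x=-.0885;y=-.052
for n,L in (("pin",(x,y,.071)),("pin+y",(x,y+.012,.071)),("pin-y",(x,y-.012,.071)),("end+x +y",(x+.029,y+.012,.123)),("end+x -y",(x+.029,y-.012,.123)),("end-x +y",(x-.029,y+.012,.123)),("end-x -y",(x-.029,y-.012,.123)),("corner in",(-.09,-.13,.065)),("corner +x",(.09,-.13,.065)),("rim",(-.0885,0,.065))):
    print(n,proj(c,place(TR,[L]))[0].round(1), ((proj(c,place(TR,[L]))[0]-[190,150]+.5)*4).round())
E
```

```text
pin [280.5 208.1] [364. 234.]
pin+y [280.5 193.5] [364. 176.]
pin-y [280.5 222.4] [364. 292.]
end+x +y [324.8 213.8] [541. 257.]
end+x -y [323.5 247.9] [536. 394.]
end-x +y [235.7 213.7] [185. 257.]
end-x -y [237.  247.8] [190. 393.]
corner in [278.7 291.4] [357. 568.]
corner +x [483.1 291.1] [1174.  566.]
rim [280.5 141.2] [364. -33.]
```

View pics/w1c.png

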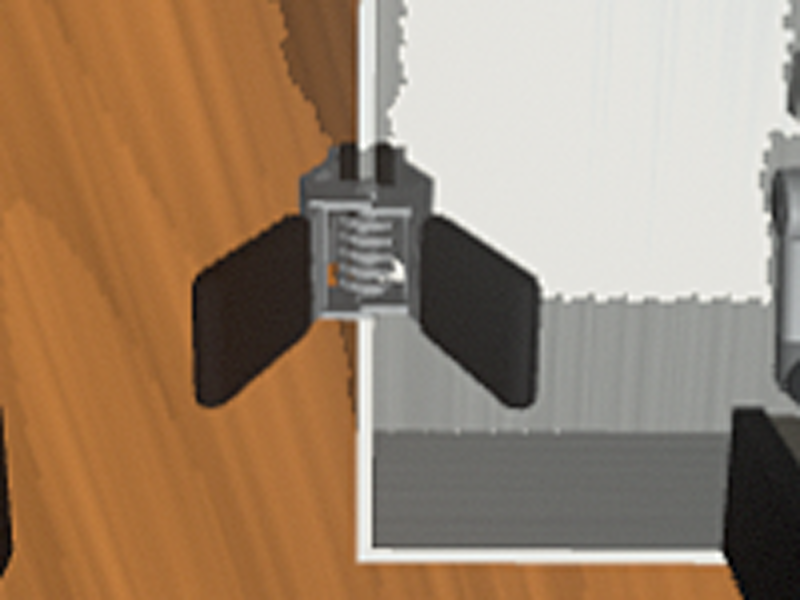

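The enlarged crop confirms it: this clamp at (281,215) is the wide one, and the small one is at (282,25). The fingers straddle it symmetrically, so I'll shift 4 mm along the rim, descend and squeeze.

```bash
python3 - <<'E'
from workcell import bot
from h import *
g=place(TR,[(-.0885,-.056,.0)])[0]
bot.line_to([g[0],g[1],.18],rv(TR[2]),max_speed=.1)
bot.line_to([g[0],g[1],.094],max_speed=.1)
bot.hold(.2)
c=bot.read_camera("wrist");pickle.dump(c,open("pics/w2.pkl","wb"));cv2.imwrite("pics/w2.png",c["pixels"])
print(bot.current_clock(),bot.current_ee_pos(),bot.current_contact_force())
bot.set_gripper(.66,8)
print(bot.current_opening(),bot.current_contact_force())
c=bot.read_camera("wrist");cv2.imwrite("pics/w3.png",c["pixels"])
print(bot.current_clock())
E
```

```text
3.75 [0.48331859 0.19152991 0.09455233] [ 0.08764352 -0.04150762 -0.63633426]
0.6621750274727972 [-0.28680396  0.23366895 -0.12095597]
4.425
```

View pics/w3.png

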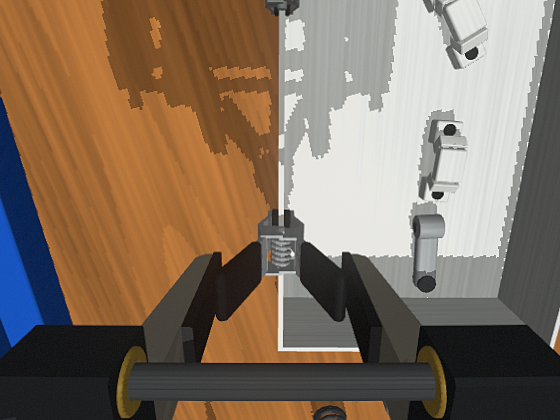

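```bash
python3 - <<'E'
from h import *
c=load("w2");im=c["pixels"][190:340,190:390]
cv2.imwrite("pics/w2c.png",cv2.resize(im,None,fx=4,fy=4,interpolation=cv2.INTER_CUBIC))
x=-.0885;y=-.056
for n,L in (("pin",(x,y,.071)),("pin+y",(x,y+.012,.071)),("pin-y",(x,y-.012,.071)),("end+x +y",(x+.029,y+.012,.123)),("end+x -y",(x+.029,y-.012,.123)),("end-x +y",(x-.029,y+.012,.123)),("end-x -y",(x-.029,y-.012,.123)),("corner in",(-.09,-.13,.065))):
    print(n,((proj(c,place(TR,[L]))[0]-[190,190]+.5)*4).round())
E
```

```text
pin [357. 247.]
pin+y [357. 168.]
pin-y [357. 322.]
end+x +y [624. 338.]
end+x -y [612. 531.]
end-x +y [ 83. 338.]
end-x -y [ 96. 531.]
corner in [349. 650.]
```

View pics/w2c.png

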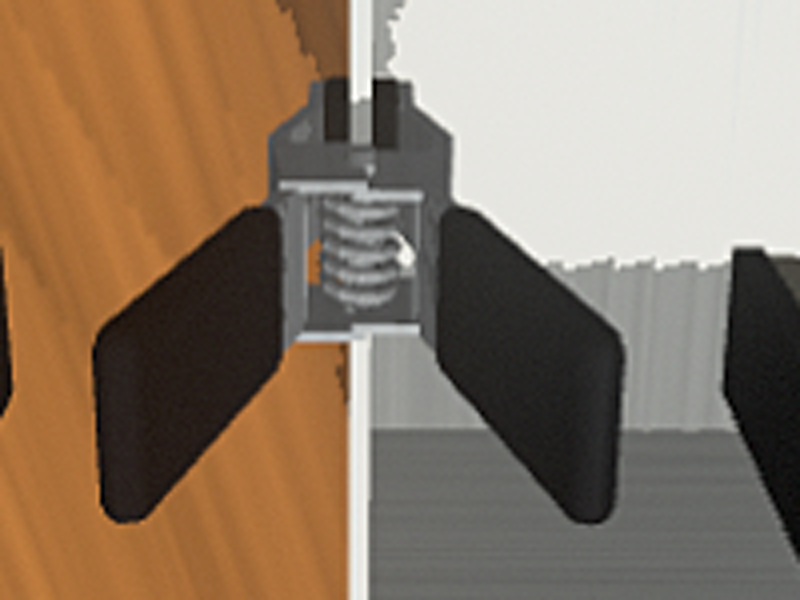

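```bash
python3 - <<'E'
from workcell import bot
from h import *
bot.set_gripper(0.0,28)
bot.hold(.3)
print(bot.current_opening()*92,bot.current_contact_force(),bot.current_clock())
c=bot.read_camera("wrist");pickle.dump(c,open("pics/w4.pkl","wb"));cv2.imwrite("pics/w4.png",c["pixels"])
E
```

```text
21.898605396296496 [-6.31553595e+00 -8.21907473e-03  2.16642555e+01] 5.4083
```

View pics/w4.png

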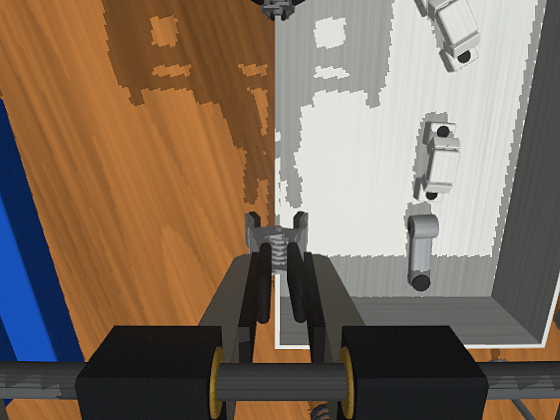

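```bash
python3 - <<'E'
from workcell import bot
from h import *
p=bot.current_ee_pos();print(p,bot.current_tool_rot(),rv(TR[2]))
g=place(TR,[(-.0885,-.056,.0)])[0]
bot.line_to([g[0],g[1],.104],rv(TR[2]),max_speed=.04)
print(bot.current_opening()*92,bot.current_contact_force(),bot.current_ee_pos())
bot.line_to([g[0],g[1],.265],rv(TR[2]),max_speed=.12)
bot.hold(.2)
print(bot.current_opening()*92,bot.current_contact_force(),bot.current_ft_torque(),bot.current_clock())
c=bot.read_camera("wrist");pickle.dump(c,open("pics/w5.pkl","wb"));cv2.imwrite("pics/w5.png",c["pixels"])
E
```

```text
[0.48510293 0.19224946 0.09818553] [-3.1121072   0.41506511 -0.00665814] [ 3.11399339 -0.4155112   0.        ]
21.564445319225488 [ 0.25064215 -0.10523718 -1.39474424] [0.48267743 0.19136828 0.10365316]
21.628141071289903 [ 0.23408925  0.19962972 -0.42105154] [-0.11058545  0.08543461  0.05966305] 7.55
```

View pics/w5.png

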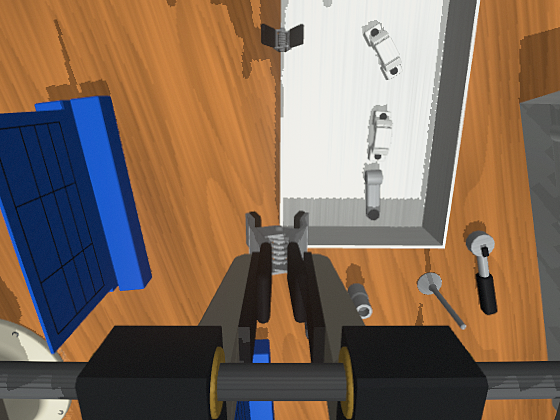

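```bash
python3 - <<'E'
from h import *
from workcell import bot
c=load("w5");im=c["pixels"][195:345,190:370]
cv2.imwrite("pics/w5c.png",cv2.resize(im,None,fx=4.4,fy=4,interpolation=cv2.INTER_CUBIC) if 0 else cv2.resize(im,None,fx=4,fy=4,interpolation=cv2.INTER_CUBIC))
T=bot.current_ee_pos();R=Ro.from_rotvec(bot.current_tool_rot()).as_matrix()
c["T"]=T;c["Rt"]=R;pickle.dump(c,open("pics/w5.pkl","wb"))
print(T,R.round(4).tolist())
def pr(L): # clamp pt in clamp axes, pin at tool z=-? ; clamp z = -tool z, x=tool x,y=-tool y
    L=np.atleast_2d(L)
    return (proj(c,(T+(np.c_[L[:,0],-L[:,1],-.027-(-0)-0*L[:,2]-L[:,2]+.054]) @R.T))-[190,195]+.5)*4
for n,L in (("pin",(0,0,0)),("pin+",(0,.012,0)),("pin-",(0,-.012,0)),("tipR+",(.0145,.012,-.042)),("tipL+",(-.0145,.012,-.042)),("tipR-",(.0145,-.012,-.042)),("endR+",(.011,.012,.052)),("endR-",(.011,-.012,.052)),("endL-",(-.011,-.012,.052)),("tcp",(0,0,.027)),("tcp R",(.011,.01,.027))):
    print(n,pr(L).round())
E
```

```text
[0.48273189 0.19141831 0.26458668] [[0.965, -0.2622, -0.0008], [-0.2622, -0.965, -0.0001], [-0.0007, 0.0003, -1.0]]
pin [[361. 216.]]
pin+ [[361. 139.]]
pin- [[361. 291.]]
tipR+ [[447.  53.]]
tipL+ [[277.  53.]]
tipR- [[445. 185.]]
endR+ [[459. 303.]]
endR- [[455. 493.]]
endL- [[263. 493.]]
tcp [[360. 300.]]
tcp R [[447. 228.]]
```

View pics/w5c.png

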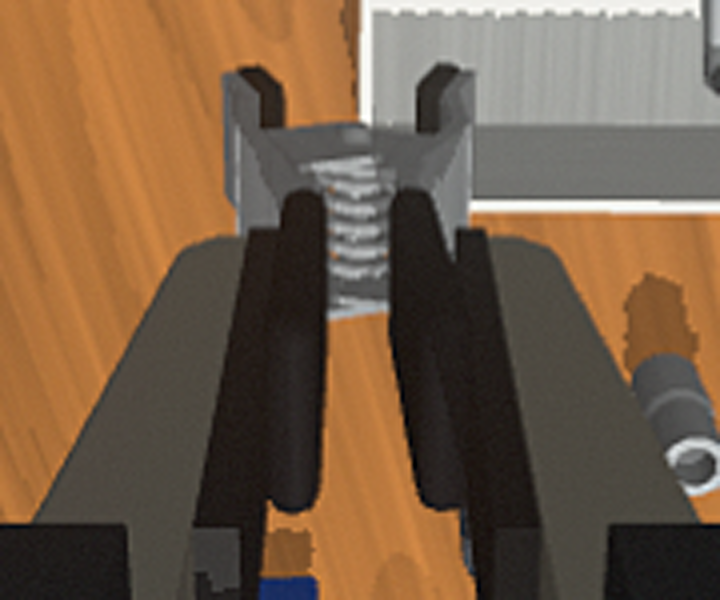

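The clamp is fully squeezed (21.6 mm over the handles) and free of the rim. I'll carry it over the card at a safe height and look.

```bash
python3 - <<'E'
from workcell import bot
from h import *
d=place(CARD,[(.00075,-.033,0)])[0]
bot.line_to([d[0],d[1],.265],rv(CARD[2]),max_speed=.18)
bot.hold(.3)
c=bot.read_camera("wrist");c["T"]=bot.current_ee_pos();c["Rt"]=Ro.from_rotvec(bot.current_tool_rot()).as_matrix()
pickle.dump(c,open("pics/w6.pkl","wb"));cv2.imwrite("pics/w6.png",c["pixels"])
s=bot.read_camera("scene");pickle.dump(s,open("pics/s6.pkl","wb"))
cv2.imwrite("pics/w6c.png",cv2.resize(c["pixels"][60:360,180:380],None,fx=2,fy=2,interpolation=cv2.INTER_CUBIC))
cv2.imwrite("pics/s6c.png",cv2.resize(s["pixels"][180:300,150:310],None,fx=5,fy=5,interpolation=cv2.INTER_CUBIC))
print(d,c["T"],bot.current_opening()*92,bot.current_contact_force(),bot.current_clock())
P=lambda y,z,x=0:place(CARD,[(x,y,z)])
for n,q in (("slip +y top",P(-.003,.164,.003)),("slip -y top",P(-.063,.164,.003)),("card +end",P(.105,.16)),("card -end",P(-.105,.16))): print(n,proj(c,q).round(1))
E
```

```text
[ 0.56415236 -0.25893642  0.        ] [ 0.56413596 -0.25883432  0.26500454] 21.9395118965843 [-0.19329346 -0.42621844 -0.79574828] 10.6917
slip +y top [[283.1 172.7]]
slip -y top [[283.  246.7]]
card +end [[278.9  14.5]]
card -end [[279.3 290.9]]
```

View pics/w6.png

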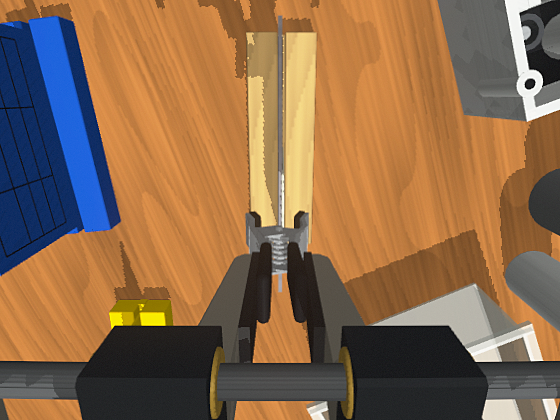

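View pics/s6c.png

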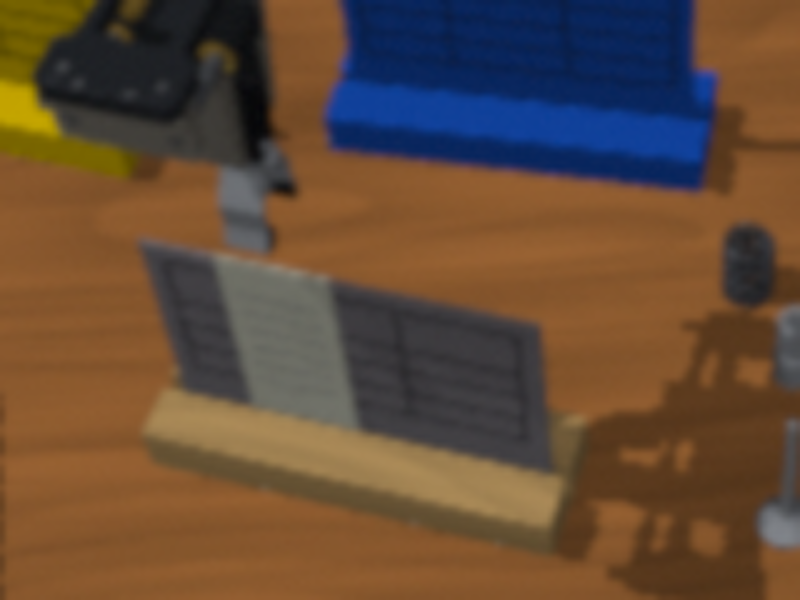

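```bash
python3 - <<'E'
from h import *
c=load("w6")
cv2.imwrite("pics/w6d.png",cv2.resize(c["pixels"][150:300,210:350],None,fx=4,fy=4,interpolation=cv2.INTER_CUBIC))
cv2.imwrite("pics/w6e.png",cv2.resize(c["pixels"][5:145,210:350],None,fx=4,fy=4,interpolation=cv2.INTER_CUBIC))
E
```

```text
(no output)
```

View pics/w6d.png

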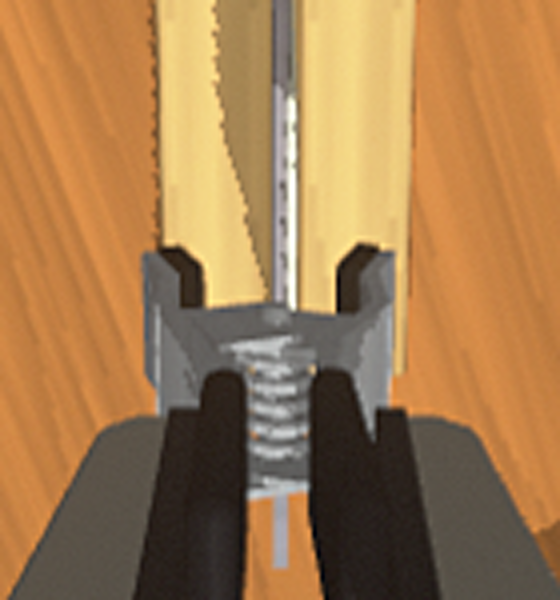

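View pics/w6e.png

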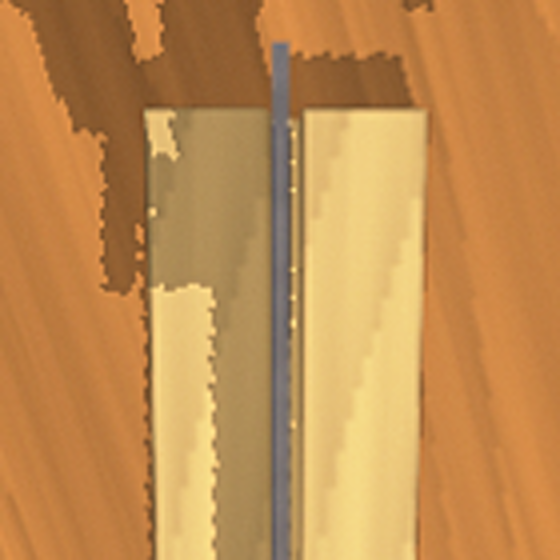

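```bash
cat >> h.py <<'E'
PT=np.array([-.0009,0,.027])   # pin in tool frame
def pose(cx,cy,zpin,tilt,pt=PT):
    a=CARD[2]; y=np.array([-np.sin(a),np.cos(a),0])
    R=Ro.from_rotvec(tilt*y).as_matrix()@Ro.from_rotvec(rv(a)).as_matrix()
    w=place(CARD,[(cx,cy,zpin)])[0]
    return w-R@pt, Ro.from_matrix(R).as_rotvec()
E
python3 - <<'E'
from workcell import bot
from h import *
T,r=pose(.00125,-.0317,.236,-np.radians(1.7))
bot.line_to(T,r,max_speed=.05)
bot.hold(.4)
c=bot.read_camera("wrist");c["T"]=bot.current_ee_pos();c["Rt"]=Ro.from_rotvec(bot.current_tool_rot()).as_matrix()
pickle.dump(c,open("pics/w7.pkl","wb"))
cv2.imwrite("pics/w7.png",cv2.resize(c["pixels"][150:300,210:350],None,fx=4,fy=4,interpolation=cv2.INTER_CUBIC))
print(T,c["T"],bot.current_opening()*92,bot.current_contact_force(),bot.current_clock())
Rt=c["Rt"]
def cl(L): return c["T"]+(PT+np.array([L[0],-L[1],-L[2]]))@Rt.T
# true clamp axes: rotate by tilt within tool
a=CARD[2];X=np.array([np.cos(a),np.sin(a),0]);Y=np.array([-np.sin(a),np.cos(a),0]);Z=np.array([0,0,1])
pin=c["T"]+Rt@PT
for n,L in (("pin top",(0,0,.006)),("padtop L",(-.010,.012,-.028)),("padtop R",(.010,.012,-.028)),("end L",(-.0112,-.012,.0585)),("end R",(.0112,-.012,.0585))):
    print(n,((proj(c,pin+L[0]*X+L[1]*Y+L[2]*Z)[0]-[210,150]+.5)*4).round())
E
```

```text
[ 0.56513213 -0.25789317  0.26301482] [ 0.56516565 -0.25794451  0.26300445] 21.5781195395565 [ 0.8449882   0.85656312 -0.14989974] 11.3917
pin top [275. 413.]
padtop L [208. 259.]
padtop R [332. 258.]
end L [183. 709.]
end R [387. 705.]
```

View pics/w7.png

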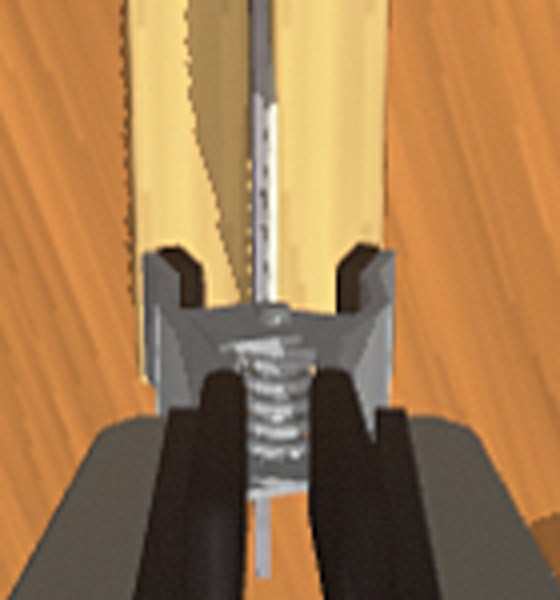

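Jaw midline (crop column 270) lies in the same vertical plane as the card and slip. I'll descend partway, check, then finish.

```bash
python3 - <<'E'
from workcell import bot
from h import *
T,r=pose(.00125,-.0317,.200,-np.radians(1.7))
bot.line_to(T,r,max_speed=.05)
bot.hold(.3)
c=bot.read_camera("wrist");c["T"]=bot.current_ee_pos();c["Rt"]=Ro.from_rotvec(bot.current_tool_rot()).as_matrix()
pickle.dump(c,open("pics/w8.pkl","wb"))
s=bot.read_camera("scene");pickle.dump(s,open("pics/s8.pkl","wb"))
t=bot.read_camera("top");pickle.dump(t,open("pics/t8.pkl","wb"))
cv2.imwrite("pics/w8.png",cv2.resize(c["pixels"][130:300,200:360],None,fx=3.5,fy=3.5,interpolation=cv2.INTER_CUBIC))
cv2.imwrite("pics/s8.png",cv2.resize(s["pixels"][190:290,165:265],None,fx=6,fy=6,interpolation=cv2.INTER_CUBIC))
print(T,c["T"],bot.current_opening()*92,bot.current_contact_force(),bot.current_clock())
P=lambda y,z,x=0:place(CARD,[(x,y,z)])
for n,q in (("slip +y R",P(-.0023,.164,.003)),("card L",P(-.0023,.16,-.0015)),("card at pin mid",P(-.0323,.162,.00075)),("mid tip",P(-.0323,.158,.00075))): print(n,((proj(c,q)[0]-[200,130]+.5)*3.5).round(1))
E
```

```text
[ 0.56513213 -0.25789317  0.22701482] [ 0.56520806 -0.25795387  0.22722578] 21.822207942723523 [ 0.73418923  0.47977604 -1.31703374] 12.7083
slip +y R [279.  193.7]
card L [254.7 188.9]
card at pin mid [267.5 341.7]
mid tip [267.1 334.8]
```

View pics/w8.png

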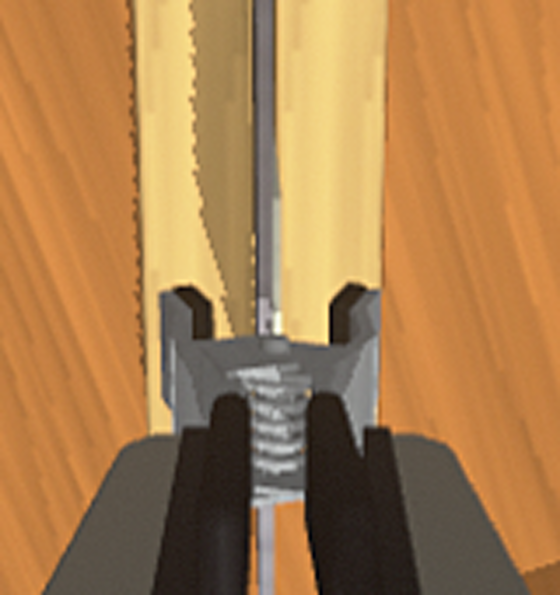

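View pics/s8.png

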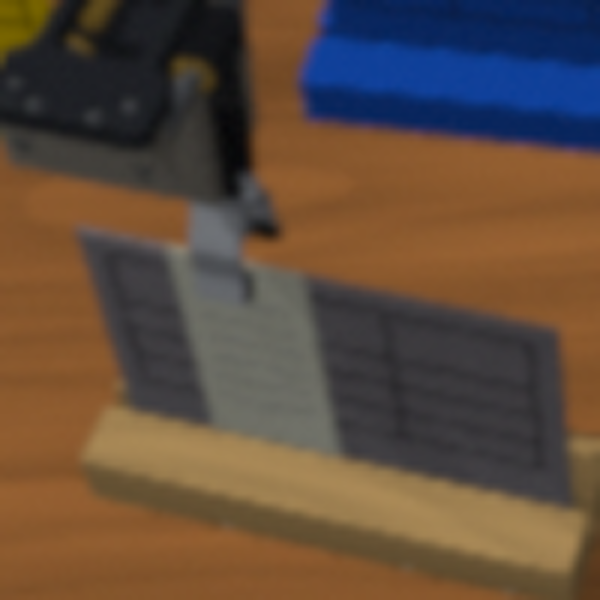

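```bash
python3 - <<'E'
from h import *
s=load("s8")
for n,L in (("tip -y",(.0185,-.0317-.012,.158)),("tip +y",(.0185,-.0317+.012,.158)),("pin -y",(.01,-.0437,.2)),("slip tl",(.003,-.062,.164)),("slip tr",(.003,-.002,.164)),("card R",(0,.105,.16)),("card L",(0,-.105,.16))):
    print(n,((proj(s,place(CARD,[L]))[0]-[165,190]+.5)*6).round())
t=load("t8");print(proj(t,place(CARD,[(0,-.032,.164)])))
cv2.imwrite("pics/s8b.png",cv2.resize(s["pixels"][215:250,180:225],None,fx=16,fy=16,interpolation=cv2.INTER_CUBIC))
E
```

```text
tip -y [202. 296.]
tip +y [257. 308.]
pin -y [194. 217.]
slip tl [173. 249.]
slip tr [309. 278.]
card R [563. 332.]
card L [ 81. 229.]
[[356.75383029 183.00624849]]
```

View pics/s8b.png

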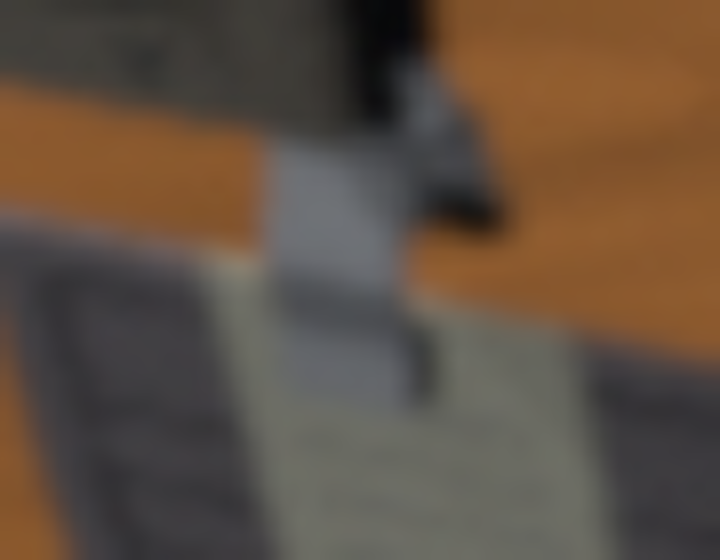

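```bash
python3 - <<'E'
from workcell import bot
from h import *
T,r=pose(.00125,-.0319,.180,-np.radians(1.7))
bot.line_to(T,r,max_speed=.03)
bot.hold(.4)
c=bot.read_camera("wrist");c["T"]=bot.current_ee_pos()
pickle.dump(c,open("pics/w9.pkl","wb"))
s=bot.read_camera("scene");pickle.dump(s,open("pics/s9.pkl","wb"))
cv2.imwrite("pics/w9.png",cv2.resize(c["pixels"][130:300,200:360],None,fx=3.5,fy=3.5,interpolation=cv2.INTER_CUBIC))
cv2.imwrite("pics/s9.png",cv2.resize(s["pixels"][200:290,165:285],None,fx=6,fy=6,interpolation=cv2.INTER_CUBIC))
print(T,c["T"],bot.current_opening()*92,bot.current_contact_force(),bot.current_clock())
for n,L in (("tip -y",(.0185,-.0319-.012,.138)),("tip +y",(.0185,-.0319+.012,.138))):
    print(n,((proj(s,place(CARD,[L]))[0]-[165,200]+.5)*6).round())
for n,L in (("card mid",(.00075,-.02,.162)),("card mid @",(.00075,-.032,.162))):
    print(n,((proj(c,place(CARD,[L]))[0]-[200,130]+.5)*3.5).round())
E
```

```text
[ 0.56506875 -0.25808286  0.20701482] [ 0.56509595 -0.25809978  0.20708112] 21.90313457978984 [-0.47444517 -1.16101731 -0.84902362] 14.025
tip -y [209. 264.]
tip +y [263. 276.]
card mid [270. 314.]
card mid @ [270. 377.]
```

View pics/w9.png

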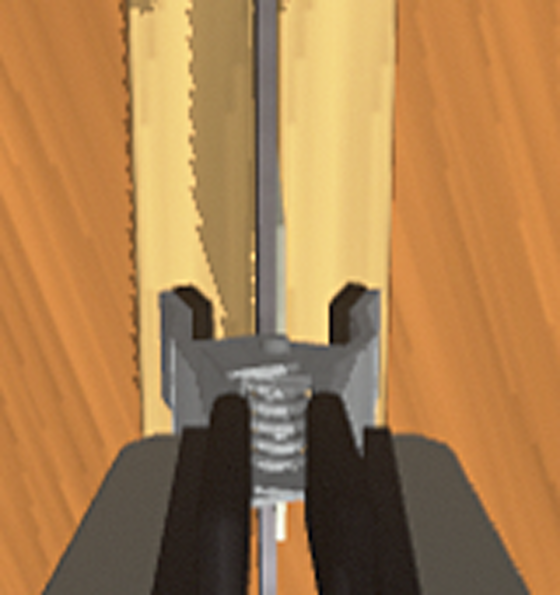

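View pics/s9.png

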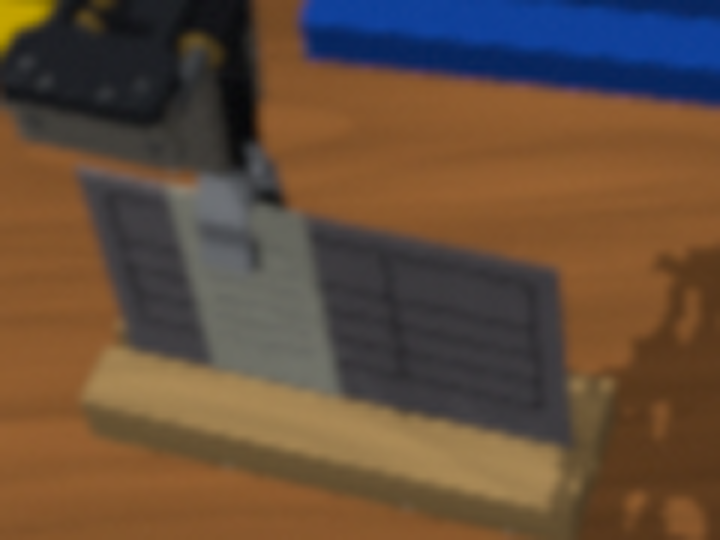

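```bash
python3 - <<'E'
from h import *
c=load("w9")
for v in (217,222,540): 
    w=pix2w(c,crop([(281,v)],(200,130),3.5),.164);print(v,((w[:,:2]-CARD[:2])@R2(CARD[2])).round(4))
# coil extent (top at pin+6 => z .186): rows
for v in (366,475,495):
    w=pix2w(c,crop([(276,v)],(200,130),3.5),.186);print(v,((w[:,:2]-CARD[:2])@R2(CARD[2])).round(4))
cv2.imwrite("pics/w9b.png",cv2.resize(c["pixels"][180:300,240:320],None,fx=6,fy=5*1.2,interpolation=cv2.INTER_CUBIC)[:600])
E
```

```text
217 [[ 0.0028 -0.0019]]
222 [[ 0.0028 -0.0028]]
540 [[ 0.0028 -0.0637]]
366 [[ 0.0015 -0.0207]]
475 [[ 0.0014 -0.0398]]
495 [[ 0.0014 -0.0434]]
```

View pics/w9b.png

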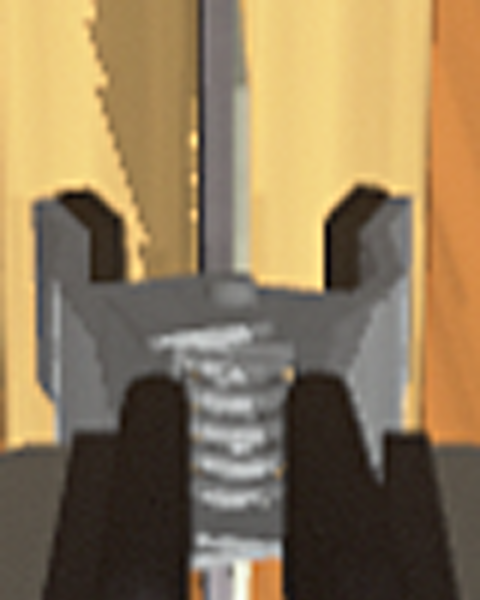

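```bash
python3 - <<'E'
from workcell import bot
from h import *
T,r=pose(.00125,-.0327,.1795,-np.radians(1.7))
bot.line_to(T,r,max_speed=.02)
bot.hold(.6)
c=bot.read_camera("wrist");pickle.dump(c,open("pics/w10.pkl","wb"))
cv2.imwrite("pics/w10.png",cv2.resize(c["pixels"][130:300,200:360],None,fx=3.5,fy=3.5,interpolation=cv2.INTER_CUBIC))
print(T,bot.current_ee_pos(),bot.current_opening()*92,bot.current_contact_force(),bot.current_joint_vel().round(4),bot.current_clock())
E
```

```text
[ 0.56481519 -0.25884161  0.20651482] [ 0.56479189 -0.25886288  0.20651407] 21.68709635606785 [-0.37793613 -0.10971008 -0.58935271] [-0.0015  0.0002 -0.0006 -0.0006 -0.0008  0.0016] 14.925
```

View pics/w10.png

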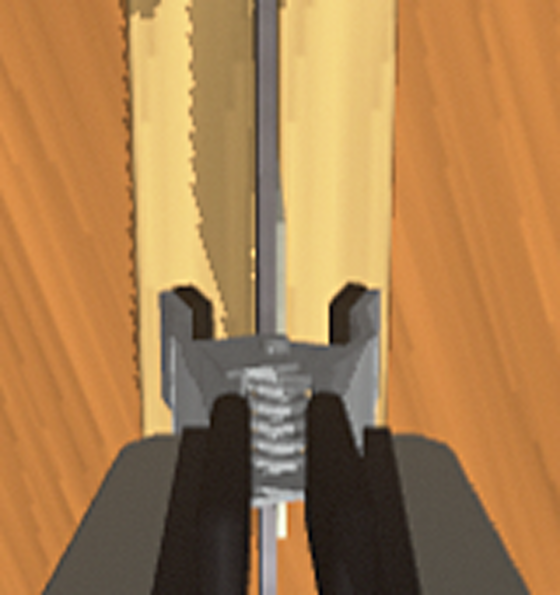

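The jaws are even on both sides of the card and slip: pads at columns 213 and 330, card plus slip at 257–285. There's no contact load, so I'm handing in.

```bash
python3 - <<'E'
from workcell import bot
bot.job_done()
print(bot.current_clock(),bot.current_opening()*92,bot.current_contact_force())
E
```

```text
the job is handed in; nothing more can be done
the job is handed in; nothing more can be done
```

I squeezed the larger clamp off the tray rim and carried it over the other parts to the card. The arm is holding it fully open astride the card and slip. I handed in at about 15 s of the 38 s allowed.

**Last checks before hand-in:**
- **Squeeze:** the handles measured 21.7 mm over their outsides, which is the stop.
- **Contact:** the outside force read under 1 N, and the card and slip had not visibly moved.
- **Centring across the card:** the jaw midline was within about 0.2 mm of the middle of card and slip in the wrist image.
- **Centring along the slip:** I measured about 1 mm off and corrected 0.8 mm. The final picture looked centred, but I did not measure it again.
- **Depth:** the jaw tips are about 26 mm below the slip's top edge. The scene camera agreed with this just before a final 0.5 mm drop.

**What was off:**
- **Squeezing at the tray:** the handles rose as they closed and pushed the arm up about 4 mm, with 22 N upward on the tool. The push went away on lifting.
- **Tilt and grip:** the clamp came away gripped about 4 mm nearer its handle ends and tilted about 1.7°. I cancelled the tilt by tilting the tool.
- **Camera agreement:** the cameras differed by 1–2 mm on positions, so I used the wrist view for the final alignment.

Readings taken after hand-in were refused, so I have no figures from the final second.

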